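Fish the spatula out of the drying box

ROBOT

A 6-joint arm with a two-finger parallel gripper is mounted at the origin on a cart in front of the work surface, level with it; the furniture and walls round the work are solid. World frame = base frame: x ahead of the robot, y to its left, z up, the work surface at z = 0. Lengths are in m, angles in rad, forces in N, time in s.
With the tool pointing down it reaches from about 0.275 to 1 m from the base axis. Payload 8.4 kg.
Tool frame: the origin (TCP) lies on the centre line of the jaws, within the pads' length; the fingertips stand 17 mm ahead of it and the grasp point (between the pads) lies 2 mm behind it (bot.tcp_to_tips is the y of the fingertips in the tool frame, in m); y points along the fingers, z is the direction in which the jaws open and shut, and the axes are right-handed (so a half turn about y gives the same grasp; the last joint's range is limited). The gripper opens to 85 mm and grips with 20 to 120 N. Pads are 22 mm wide; open, the fingers measure 114 mm over their backs; the gripper's body (76 mm by 85 mm) begins 54 mm behind the grasp point. The pads swing forward as they close: fully open they stand 13 mm farther back than shut.
Start: joints at [-1.118, 0.353, 1.633, -0, 1.155, -0.002], TCP at [0.275, -0.561, 0.248] pointing down, gripper open.
Joint ranges: [-2.63, 2.63], [-0.92, 2.1], [0.06, 2.66], [-1.3, 4.44], [0, 2.69], [-3.02, 3.02]. Speed limits (rad/s): [2.22, 2.22, 2.79, 3.14, 3.14, 3.14].

INTERFACE

Orientations are given as a unit quaternion [x, y, z, w].
In Python, from workcell import bot, hand, kinematics, get_obs, vision, hand_in gives the robot as it stands. The module is installed in compiled form; this text tells all that it offers. Calls block until the motion is done:
- bot.reach(position, orientation): joint-space move of the TCP to a pose.
- bot.servo_line(position, ori=None, velocity=0.15): straight line of the TCP; ori=None keeps the orientation; velocity is the mean speed in m/s.
- bot.goto_joints(angles): joint-space move.
- hand.move_gripper(opening, strength=None): finger opening in m; strength is the grip in N (None keeps the last); returns when the fingers have stopped.
- bot.dwell(seconds).
- kinematics.solve_ik(position, orientation): joint angles nearest the present ones, or None.
- get_obs(): the state.
- vision.read_camera(name): name is "scene" or "top"; returns a dict with "frame" (400x640x3 uint8, red, green, blue), "intrinsics" (3x3 intrinsics, pixels), "dist" ([k1, k2, p1, p2, k3] as OpenCV has them; the pictures are not rectified), "view" (4x4, takes a point from world to camera coordinates). Camera axes: x right, y down, z forward; pixel columns grow to the right and rows downward; lengths in m; the calibration is good to about 2 mm. A picture is of the moment at which its call begins. There is no depth.
A pose or a line that the arm cannot do raises bot.IKError and nothing moves.
- hand_in(): hands the job in, once; it reports no verdict.
The state is a dict: "time_s": time; "joint_pos": joint angles; "joint_vel": joint speeds; "joint_efforts": joint torques, N m; "position": TCP position; "orientation": TCP orientation; "wrist_force": force on the tool from outside, world axes, zero at the start; "ft_torque": the same for the moment, N m; "gripper_width": finger opening in m.
Only numpy, scipy, OpenCV 4.12 (cv2) and the standard library are available. Lean on these libraries where they do the work, as an engineer would, in place of code of your own. Each camera call takes 0.05 s, during which the arm holds its last target.

TASK

The spatula lies in the low metal drying box and is longer than the hatch in the box's cover. Draw it out by tilting it diagonally up through the hatch, blade first, without forcing it against the box, then hold it up level over the hatch, with all of it about 10 cm or more above the cover, and finish while still holding it there, touching nothing else. Leave the jars, lid, cap, tamper and marker where they are.

Things in the scene. Friction and masses are not known exactly. Their poses are not given: they have to be found in the camera images.
- drying_box: low box of bare sheet metal, fixed, 326 (y) x 156 (x) x 75 mm high. Origin on the table under the hatch's centre, z up, y along the box. Walls and cover 3 mm. Inside: x -75 to 75, y -205 to +115, floor 5 mm and cover's underside 72 mm above the table. The cover closes the -y end (deep pocket, y below -70) and the +y end (shallow pocket, y above +70); open hatch between. Drain stub on the -y end.
- hatch (a point): centre of the open hatch, level with the cover's top, 75 mm above the table; axes as the box's. The hatch is 140 mm along y and spans the whole inner width, 150 mm in x. Below it two support bars, 6 mm thick, run across the box at y = -60 and +60 mm, tops 28 mm above the table; the spatula starts lying on them.
- spatula_mid (a point): spatula, 255 mm, about 60 g: round 14 mm beech handle, flat silicone blade. Point half-way along, on the handle's axis, 7 mm above its underside; x towards the blade, z out of its upper face. Grip the handle at x -127 to +45 mm; blade 46 wide, 9 thick, x +47 to +128. Balance point near x = +28. At the start the blade points to the box's +y end and both ends lie under the cover.
- blade_end (a point): the spatula's blade tip, middle of its end face (127 mm along +x from the mid point, 2 mm below the axis)
- handle_end (a point): the far end of the spatula's handle, on its axis (127 mm along -x from the mid point)
- jar_lid: jar lid, 59 mm across, 14 mm high, lying on the cover over the deep pocket; origin under its centre
- balm_jar: amber balm jar with screw lid, 59 mm across, 66 mm high; origin under its centre
- jar_tamper: jar tamper with beech grip, 42 mm across, 83 mm high; origin under its centre
- salve_jar: small amber salve jar, 43 mm across, 44 mm high; origin under its centre
- bottle_cap: loose bottle cap, 31 mm across, 18 mm high; origin under its centre
- marker: black and white marker pen, 120 mm long, 16 mm thick, lying on the table to the left; origin under its middle
Things that resemble listed ones, but are neither listed nor needed, are in the scene too. Of the things like the jar_lid, leave any that is pink; of the rest the larger one is meant.

How it is judged:
On the way:
1. the spatula leans through the hatch: blade tip above the cover, handle end still under it (height (world z) of blade_end above 0.095 m and height (world z) of handle_end below 0.07 m), for 0.1 s.
At the end, for the whole second after the job is handed in: the fingers still hold the spatula, at rest, level within 0.3 rad with its upper face up, its mid point within 12 cm sideways of the hatch's centre, both of its ends more than 75 mm above the cover (0.15 m above the table), touching neither the box nor any other thing (height (world z) of each of blade_end, handle_end above 0.15 m and angle between spatula_mid's own z axis and vertical below 0.3 rad and horizontal distance between spatula_mid and hatch below 0.12 m and contact force between spatula and the fingers above 1 N and contact force between spatula and drying_box below 0.1 N and linear speed of spatula below 0.03 m/s and contact force between spatula and balm_jar below 0.1 N and contact force between spatula and jar_tamper below 0.1 N and contact force between spatula and salve_jar below 0.1 N and contact force between spatula and bottle_cap below 0.1 N and contact force between spatula and marker below 0.1 N and contact force between spatula and jar_lid below 0.1 N); the arm keeps its last pose, push and grip.
It fails at once if the spatula is forced against the box (more than 25 N) (contact force between spatula and drying_box above 25 N).
It fails at once if a jar, lid, cap, tamper or marker is moved more than 3 cm (distance of any of balm_jar, jar_tamper, salve_jar, bottle_cap, marker, jar_lid from where it was at the start of the episode above 0.03 m).
It also fails if it takes over 43 s, if anything falls off the work surface, if the arm or the gripper's body presses on something with over 40 N, if the wrist force passes 120 N, or if a joint passes its speed limit or range.

## Working session

There is one attempt and no reset: what is moved stays moved. The work goes in short steps, each a Python script; the robot and the scene stay as the last script left them, time stands still between calls to the robot, and variables do not carry over. Pictures are saved under pics/ and viewed, and the job is handed in when it is done.

```bash
mkdir -p pics
python3 - <<'E'
from workcell import bot, hand, kinematics, get_obs, vision
import cv2,numpy as np
o=get_obs();print(o)
for n in("scene","top"):
    c=vision.read_camera(n);cv2.imwrite(f"pics/{n}0.png",c["frame"][:,:,::-1])
    np.savez(f"{n}0.npz",**c);print(n,c["intrinsics"],c["dist"],c["view"])
print(bot.tcp_to_tips)
E
```

```text
{'time_s': 0.0, 'joint_pos': array([-1.11839233e+00,  3.53631766e-01,  1.63412023e+00, -1.47485349e-05,
        1.15521578e+00, -2.39391326e-03]), 'joint_vel': array([-5.82573660e-04,  1.21570098e-04, -3.08592288e-04,  8.58125735e-06,
        1.44968777e-03, -9.97163689e-04]), 'joint_efforts': array([ 1.62661243e-03, -6.05239391e+01, -3.42075098e+01,  4.11773053e-04,
        9.22685053e-03, -4.30575665e-05]), 'position': array([ 0.27435373, -0.56106516,  0.24757785]), 'orientation': array([-0.15952826,  0.6893753 , -0.68842959,  0.15930202]), 'wrist_force': array([ 1.24919837, -0.10552574, -0.23548544]), 'ft_torque': array([-0.05984703, -0.01448187, -0.02803194]), 'gripper_width': 0.08513650553546448}
scene [[382.35583563   0.         322.03094744]
 [  0.         382.35583563 202.03653267]
 [  0.           0.           1.        ]] [-0.04192795  0.          0.          0.          0.        ] [[ 0.54826538 -0.83629813 -0.00324097 -0.49268245]
 [-0.44270073 -0.28693621 -0.84951967  0.23498584]
 [ 0.70952177  0.467197   -0.52754699  1.04502681]
 [ 0.          0.          0.          1.        ]]
top [[455.64824855   0.         322.70959428]
 [  0.         455.64824855 202.76329819]
 [  0.           0.           1.        ]] [-0.00814118  0.          0.          0.          0.        ] [[ 0.02822048 -0.99956194  0.00891838 -0.28032749]
 [-0.99322129 -0.02904568 -0.11255143  0.55033704]
 [ 0.11276117 -0.00568167 -0.99360588  1.21833221]
 [ 0.          0.          0.          1.        ]]
0.017
```

View pics/scene0.png

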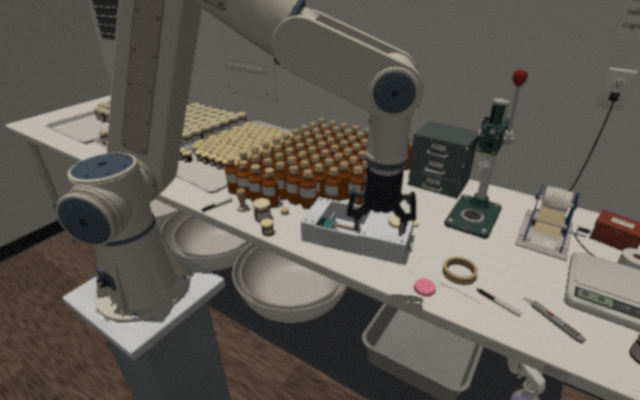

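View pics/top0.png

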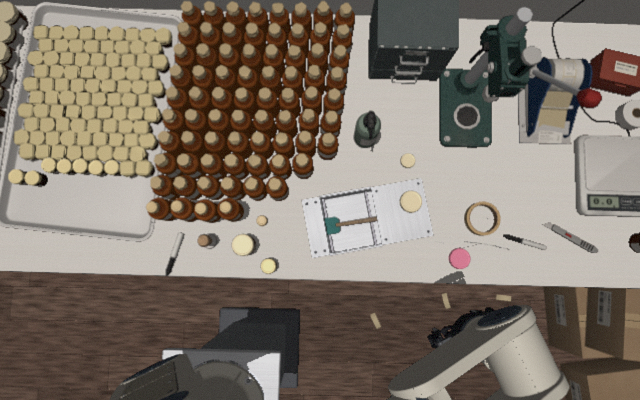

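Spatula candidates in the top view are the green-bladed tool in the box (333,226)–(376,218), the marker (176,253), and the pen-like tools (525,242) and (570,236). Only the first is in the box with a silicone blade. For the lid, (411,201) lies on the cover and is the larger one; (408,160) is smaller and (460,259) is pink. Next is a close crop.

Run:
```python
import cv2
i=cv2.imread("pics/top0.png");cv2.imwrite("pics/c1.png",cv2.resize(i[165:270,290:445],None,fx=5,fy=5,interpolation=cv2.INTER_CUBIC))
i=cv2.imread("pics/scene0.png");cv2.imwrite("pics/c2.png",cv2.resize(i[180:270,290:430],None,fx=5,fy=5,interpolation=cv2.INTER_CUBIC))
```

```text
(no output)
```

View pics/c1.png

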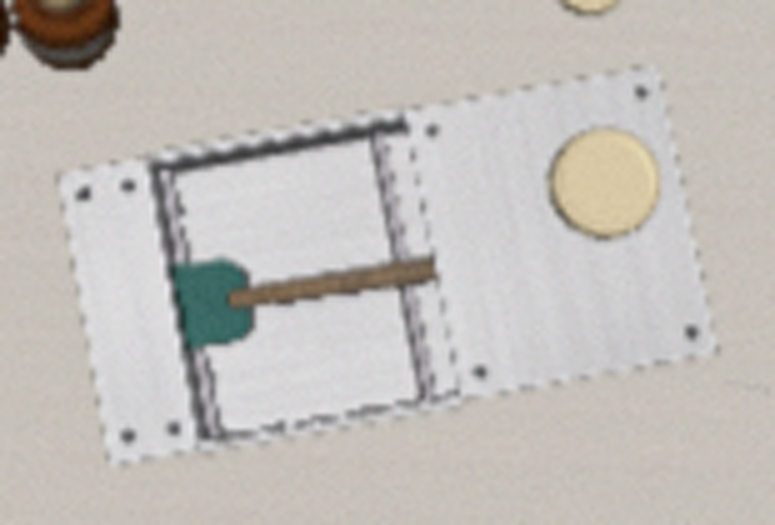

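View pics/c2.png

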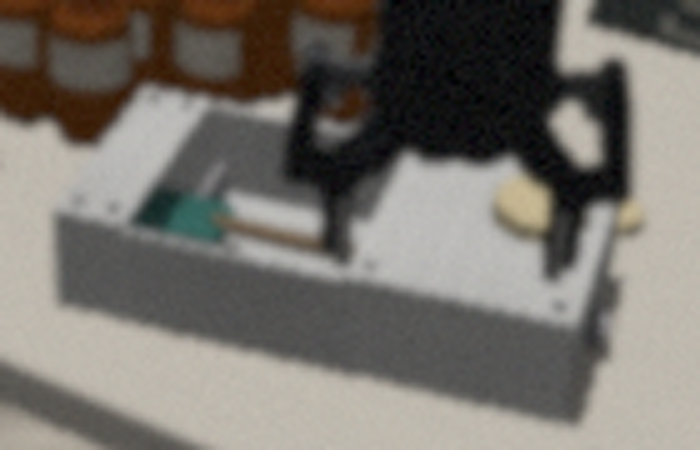

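The crop shows the box's four corners at about crop (58,175), (112,462), (717,350) and (655,65). The blade is green at (215,300) and points to the +y end. The handle runs to the cover edge at (435,268). Next I measure these.

```bash
cat > h.py <<'E'
import numpy as np,cv2
def ray(px,c):
    p=cv2.undistortPoints(np.array(px,float).reshape(-1,1,2),c["intrinsics"],c["dist"]).reshape(-1,2)
    R=c["view"][:3,:3];t=c["view"][:3,3]
    d=np.c_[p,np.ones(len(p))]@R
    return -R.T@t,d
def onz(px,c,z):
    o,d=ray(px,c);return o+d*((z-o[2])/d[:,2])[:,None]
E
python3 - <<'E'
from h import *
c=dict(np.load("top0.npz"));f=c["frame"]
# bright metal quad via corners from crop, refined by corner subpix
q=np.array([[58,175],[112,462],[717,350],[655,65]])/5.+[290,165]-0.4
P=onz(q,c,.075);print(P.round(4))
print([np.linalg.norm(P[i]-P[(i+1)%4]).round(4) for i in range(4)])
u=(P[0]+P[1]-P[2]-P[3])[:2];yaw=np.arctan2(u[1],u[0])-np.pi/2;print("yaw box",yaw)
ex=np.array([np.cos(yaw),np.sin(yaw)]);ey=np.array([-ex[1],ex[0]])
H=P.mean(0)[:2]+ey*(0.045);print("hatch",H)
hsv=cv2.cvtColor(f,cv2.COLOR_RGB2HSV)
roi=np.zeros(f.shape[:2],bool);roi[205:245,315:385]=1
g=roi&(hsv[...,0]>75)&(hsv[...,0]<100)&(hsv[...,1]>90)
b=roi&(hsv[...,0]<25)&(hsv[...,1]>60)
def loc(p):
    d=p[:,:2]-H;return np.c_[d@ex,d@ey]
for n,m,z in(("blade",g,.0375),("handle",b,.038)):
    v,uu=np.nonzero(m);px=np.c_[uu,v];W=onz(px,c,z);L=loc(W)
    print(n,len(px),px.min(0),px.max(0),"world mean",W.mean(0),"loc min/max",L.min(0).round(4),L.max(0).round(4),L.mean(0).round(4))
    if n=="handle":
        l=cv2.fitLine(W[:,:2].astype(np.float32),cv2.DIST_HUBER,0,.01,.01).ravel();print("line",l,"yaw",np.arctan2(l[1],l[0]))
sy=onz(np.array([[411,201]]),c,.089);print("lid",sy,loc(sy))
for n,p,z in(("cap",(262,221),.018),("balm",(243,244),.066),("salve",(268,266),.044),("tamper",(206,240),.083)):
    w=onz([p],c,z);print(n,w,loc(w))
E
```

```text
[[ 0.5601 -0.2069  0.075 ]
 [ 0.4098 -0.2402  0.075 ]
 [ 0.4774 -0.5572  0.075 ]
 [ 0.6286 -0.5239  0.075 ]]
[np.float64(0.1539), np.float64(0.3242), np.float64(0.1549), np.float64(0.3243)]
yaw box 0.21147476649013774
hatch [ 0.50953635 -0.3380515 ]
blade 173 [325 218] [339 233] world mean [ 0.49685489 -0.29008297  0.0375    ] loc min/max [-0.0226  0.0301] [0.0193 0.0659] [-0.0023  0.0496]
handle 121 [336 217] [376 225] world mean [ 0.50914326 -0.35757192  0.038     ] loc min/max [-0.0101 -0.0727] [0.0009 0.0375] [-0.0045 -0.019 ]
line [ 0.1770387  -0.9842039   0.5091433  -0.35757193] yaw -1.3928195
lid [[ 0.56316664 -0.49571933  0.089     ]] [[ 0.01934074 -0.16541248]]
cap [[ 0.50423383 -0.09835879  0.018     ]] [[0.04512759 0.23546595]]
balm [[ 0.43867045 -0.05694898  0.066     ]] [[-0.01028319  0.28971513]]
salve [[ 0.38240028 -0.12286041  0.044     ]] [[-0.07913474  0.23708328]]
tamper [[0.44596967 0.03696003 0.083     ]] [[0.01656511 0.37999995]]
```

The box measures 154 x 324 mm against 156 x 326, so that agrees. The blade shoulder at y ≈ +29 mm puts the midpoint at y ≈ -18, the tip at +110 (limit 115) and the handle end at -145, which is consistent. Next I plan the path, then check clearance and IK.

```bash
cat >> h.py <<'E'
from scipy.spatial.transform import Rotation as Ro
H=np.array([.5095,-.3380]);YB=.2115;ex=np.array([np.cos(YB),np.sin(YB),0]);ey=np.array([-ex[1],ex[0],0])
SY=1.749; X0=-.0045; GX=.025; GZ=.002; FL=1
def mid(y,z,x=X0): return np.r_[H,0]+ex*x+ey*y+np.array([0,0,z])
def pose(y,z,deg,x=X0,sy=SY,gx=GX,back=0):
    th=np.radians(deg);h=np.array([np.cos(sy),np.sin(sy),0]);u=np.array([0,0,1.])
    s=h*np.cos(th)+u*np.sin(th);n=-h*np.sin(th)+u*np.cos(th)
    g=mid(y,z,x)+s*gx+n*GZ
    ty=-n;tz=np.cross(n,s)*FL;tx=np.cross(ty,tz)
    return g+ty*(.002-back),Ro.from_matrix(np.c_[tx,ty,tz]).as_quat()
WP=[(-.018,.035,0),(-.018,.054,0),(-.064,.054,0),(-.064,.058,10),(-.064,.060,20),(.000,.082,20),(.066,.107,20),(.066,.16,20),(.03,.20,10),(0.0,.22,0)]
E
cat > plan.py <<'E'
import h;from h import *
from workcell import kinematics,get_obs
def dens(y0,y1,z0,z1):
    return np.array(np.meshgrid(np.linspace(y0,y1,max(2,int((y1-y0)/.0015)+1)),np.linspace(z0,z1,max(2,int((z1-z0)/.0015)+1)))).reshape(2,-1).T
S=np.r_[dens(-.1275,.047,-.007,.007),dens(.047,.128,-.007,.003)]
G=np.r_[dens(.025-.013,.025+.013,-.019,.055),dens(.025-.0425,.025+.0425,.056,.2)]
obs=[(-.208,-.07,.072,.075),(.07,.118,.072,.075),(-.208,.118,0,.005),(-.063,-.057,.02,.028),(.057,.063,.02,.028),(-.208,-.205,0,.075),(.115,.118,0,.075),(-.195,-.135,.075,.089)]
def clr(P,q):
    c,s=np.cos(np.radians(q[2])),np.sin(np.radians(q[2]))
    W=P@np.array([[c,s],[-s,c]])+[q[0],q[1]]
    return [min(np.hypot(np.maximum(np.maximum(a-W[:,0],W[:,0]-b),0),np.maximum(np.maximum(d-W[:,1],W[:,1]-e),0)).min() for a,b,d,e in obs)]
for i in range(len(WP)-1):
    C=[(clr(S,np.add(WP[i],np.subtract(WP[i+1],WP[i])*t))+clr(G,np.add(WP[i],np.subtract(WP[i+1],WP[i])*t))) for t in np.linspace(0,1,15)]
    print(i,np.array(C).min(0).round(4))
print(get_obs()["joint_pos"].round(2))
for f in(1,-1):
    h.FL=f
    for w in[(-.018,.035,0,)]+WP:
        j=kinematics.solve_ik(*pose(*w));print(f,w,None if j is None else np.round(j,2))
E
python3 plan.py
```

```text
0 [0.    0.011]
1 [0.005  0.0086]
2 [0.0066 0.0086]
3 [0.0048 0.0125]
4 [0.0048 0.0125]
5 [0.0068 0.0118]
6 [0.0138 0.0183]
7 [0.0395 0.0713]
8 [0.0915 0.111 ]
[-1.12  0.35  1.63  0.    1.16 -0.  ]
1 (-0.018, 0.035, 0) [-0.58  0.59  1.82 -0.    0.74  2.38]
1 (-0.018, 0.035, 0) [-0.58  0.59  1.82 -0.    0.74  2.38]
1 (-0.018, 0.054, 0) [-0.58  0.56  1.81 -0.    0.77  2.38]
1 (-0.064, 0.054, 0) [-0.63  0.6   1.73 -0.    0.81  2.33]
1 (-0.064, 0.058, 10) [-0.69  0.64  1.63  0.13  1.    2.19]
1 (-0.064, 0.06, 20) [-0.74  0.71  1.52  0.22  1.2   2.11]
1 (0.0, 0.082, 20) [-0.69  0.62  1.64  0.24  1.16  2.15]
1 (0.066, 0.107, 20) [-0.62  0.52  1.75  0.27  1.14  2.2 ]
1 (0.066, 0.16, 20) [-0.62  0.45  1.72  0.26  1.23  2.22]
1 (0.03, 0.2, 10) [-0.6   0.38  1.71  0.13  1.18  2.31]
1 (0.0, 0.22, 0) [-0.56  0.33  1.74 -0.    1.08  2.4 ]
-1 (-0.018, 0.035, 0) [-0.58  0.59  1.82  0.    0.74 -0.76]
-1 (-0.018, 0.035, 0) [-0.58  0.59  1.82  0.    0.74 -0.76]
-1 (-0.018, 0.054, 0) [-0.58  0.56  1.81  0.    0.77 -0.76]
-1 (-0.064, 0.054, 0) [-0.63  0.6   1.73  0.    0.81 -0.81]
-1 (-0.064, 0.058, 10) [-0.69  0.64  1.63  0.13  1.   -0.95]
-1 (-0.064, 0.06, 20) [-0.74  0.71  1.52  0.22  1.2  -1.03]
-1 (0.0, 0.082, 20) [-0.69  0.62  1.64  0.24  1.16 -1.  ]
-1 (0.066, 0.107, 20) [-0.62  0.52  1.75  0.27  1.14 -0.94]
-1 (0.066, 0.16, 20) [-0.62  0.45  1.72  0.26  1.23 -0.92]
-1 (0.03, 0.2, 10) [-0.6   0.38  1.71  0.13  1.18 -0.84]
-1 (0.0, 0.22, 0) [-0.56  0.33  1.74  0.    1.08 -0.74]
```

All waypoints are reachable, and the half-turn FL=-1 keeps joint 6 near its current value. The smallest clearance after lift-off is about 5 mm. I approach and grasp next.

```bash
sed -i 's/FL=1$/FL=-1/' h.py
python3 - <<'E'
from h import *
from workcell import bot,hand,get_obs,vision
bot.reach(*pose(*WP[0],back=.16))
hand.move_gripper(.065,60)
p,q=pose(*WP[0],back=.03);bot.servo_line(p,q,.12)
c=vision.read_camera("scene");cv2.imwrite("pics/s1.png",cv2.resize(c["frame"][160:280,280:440,::-1],None,fx=5,fy=5,interpolation=cv2.INTER_CUBIC))
o=get_obs();print(o["time_s"],o["position"],p,o["wrist_force"],o["gripper_width"])
E
```

```text
2.975 [ 0.50498176 -0.33228611  0.06586007] [ 0.5044474  -0.33193949  0.065     ] [0.45545613 0.0870661  0.21475196] 0.06500814896798002
```

View pics/s1.png

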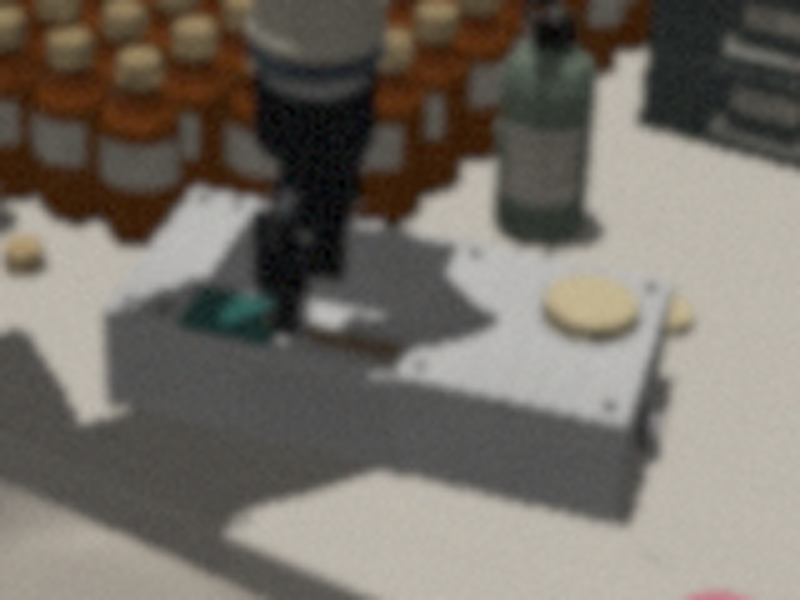

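In the crop the fingers (290,290) are in the hatch just behind the green blade, whose shoulder is at about (273,318). I cross-check the shoulder from this view and then grasp.

Run:
```python
from h import *
from workcell import bot,hand,get_obs,vision
c=dict(np.load("scene0.npz"))
w=onz([[273/5+280,318/5+160],[400/5+280,352/5+160]],c,.036);d=w-np.r_[H,0];print("loc",np.c_[d@ex,d@ey].round(4))
p,q=pose(*WP[0]);bot.servo_line(p,q,.06)
o=get_obs();print(o["position"]-p,o["wrist_force"])
hand.move_gripper(0.0,70)
o=get_obs();print(o["time_s"],o["position"]-p,o["wrist_force"],o["gripper_width"])
p,q=pose(*WP[1]);bot.servo_line(p,q,.05)
o=get_obs();print(o["time_s"],o["position"]-p,o["wrist_force"],o["ft_torque"],o["gripper_width"])
for n in("scene","top"):
    c=vision.read_camera(n);np.savez(n+"1.npz",**c)
    a=(160,280,280,440) if n=="scene" else (165,270,290,445)
    cv2.imwrite(f"pics/{n}2.png",cv2.resize(c["frame"][a[0]:a[1],a[2]:a[3],::-1],None,fx=5,fy=5,interpolation=cv2.INTER_CUBIC))
```

```text
loc [[ 0.0004  0.0307]
 [-0.0063 -0.0568]]
[-9.25257404e-05  5.79317862e-05 -3.05206535e-04] [-0.53536361 -0.40289781  1.46881051]
4.1583 [ 0.00013408 -0.00011752  0.00042172] [-1.91340124  0.59065706  5.75491806] 0.012006003832271616
4.6917 [ 1.18450407e-04 -5.90860894e-05  2.84373516e-04] [-0.43934784  0.14459315 -1.4584675 ] [-1.32281507e-02  2.57535016e-02  1.77141176e-05] 0.011837752450085974
```

View pics/scene2.png

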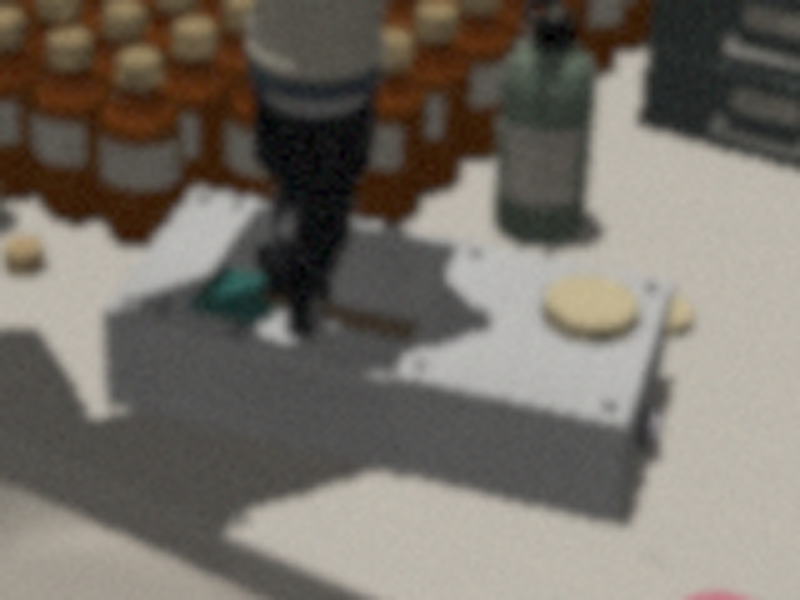

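View pics/top2.png

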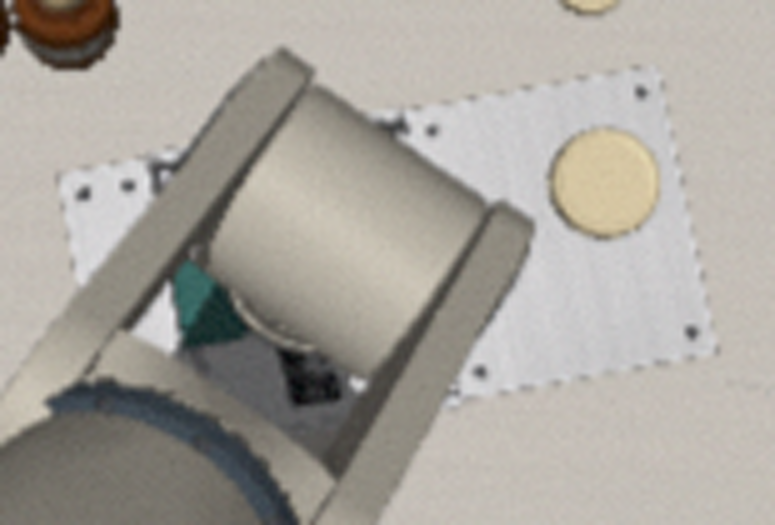

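The spatula is lifted: the blade has risen to (240,295) in the crop and the wrist force is small. I slide towards the deep pocket in steps, watching the force.

```bash
cat > mv.py <<'E'
import sys
from h import *
from workcell import bot,hand,get_obs,vision
def go(a,b,n,v=.06):
    for t in np.linspace(0,1,n+1)[1:]:
        w=np.add(a,np.subtract(b,a)*t)
        p,q=pose(*w);bot.servo_line(p,q,v)
        o=get_obs();print(w.round(3),round(o["time_s"],2),(o["position"]-p).round(4),o["wrist_force"].round(1),o["ft_torque"].round(2),round(o["gripper_width"],4))
        if np.linalg.norm(o["wrist_force"])>9: print("STOP");return False
    return True
def shot(tag):
    for n in("scene","top"):
        c=vision.read_camera(n);np.savez(f"{n}_{tag}.npz",**c)
        a=(120,280,260,460) if n=="scene" else (145,285,250,445)
        cv2.imwrite(f"pics/{n}_{tag}.png",cv2.resize(c["frame"][a[0]:a[1],a[2]:a[3],::-1],None,fx=3.9,fy=3.9,interpolation=cv2.INTER_CUBIC))
E
python3 - <<'E'
from mv import *
go(WP[1],WP[2],3)
shot("a")
E
```

```text
[-0.033  0.054  0.   ] 5.2 [-0.     -0.0005 -0.0002] [-0.5  0.4  0.3] [ 0.02 -0.06 -0.01] 0.0121
[-0.049  0.054  0.   ] 5.61 [ 0.     -0.0004 -0.    ] [ 0.3 -0.2 -0. ] [ 0.    0.02 -0.03] 0.012
[-0.064  0.054  0.   ] 6.02 [ 0.     -0.0004 -0.0001] [-0.1 -0.4 -0.7] [ 0.01  0.01 -0.07] 0.0124
```

View pics/scene_a.png

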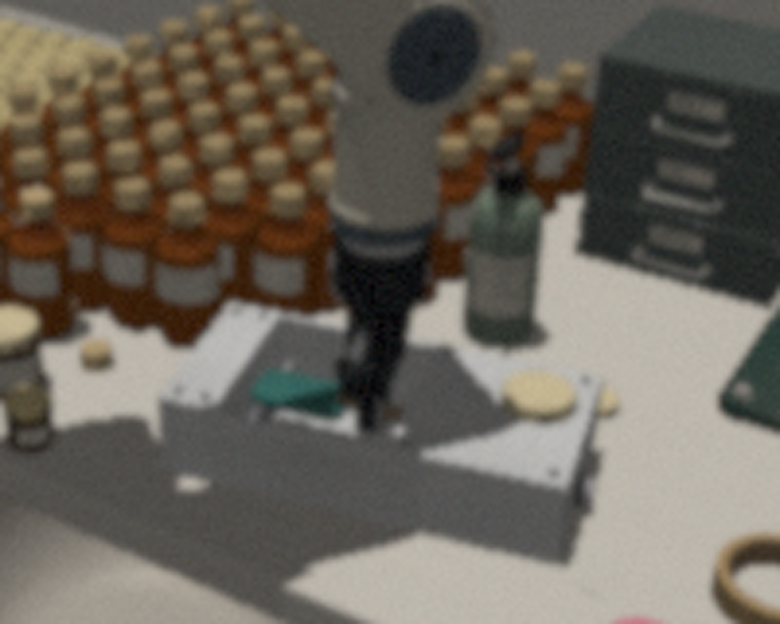

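View pics/top_a.png

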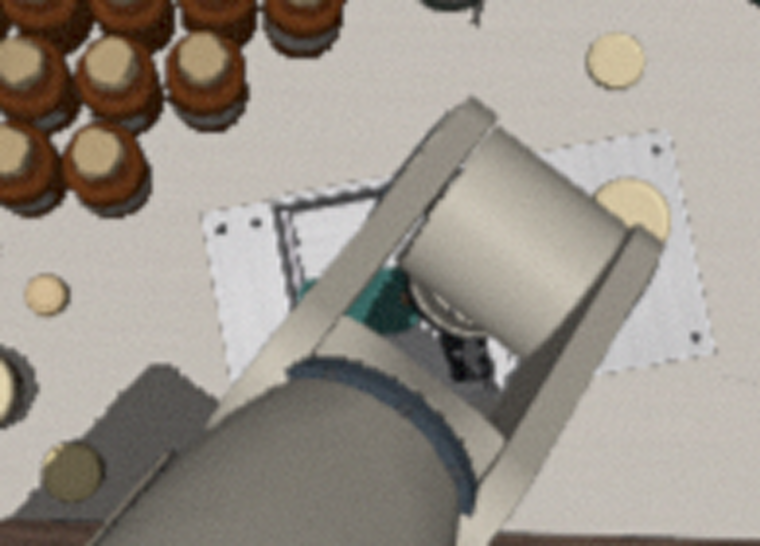

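The blade is now fully inside the hatch. I check the tip position by rays from both views: scene crop (252,388) and the top-view green left edge at about (300,290).

Run:
```python
from h import *
a=dict(np.load("scene_a.npz"));b=dict(np.load("top_a.npz"))
for c,off,z in((a,(260,120),.052),(b,(250,145),.052)):
    hsv=cv2.cvtColor(c["frame"],cv2.COLOR_RGB2HSV)
    m=(hsv[...,0]>75)&(hsv[...,0]<100)&(hsv[...,1]>100)
    r=np.zeros_like(m);
    if off[0]==260: r[200:230,318:352]=1
    else: r[208:235,320:365]=1
    v,u=np.nonzero(m&r);W=onz(np.c_[u,v],c,z)-np.r_[H,0];print(len(u),u.min(),u.max(),"y",(W@ey).min().round(4),(W@ey).max().round(4),"x",(W@ex).min().round(4),(W@ex).max().round(4))
```

```text
130 326 346 y -0.0112 0.0578 x -0.0244 0.0187
144 328 356 y -0.0152 0.0558 x -0.0226 0.0177
```

Both views put the tip at y ≈ 57 mm, which is 13 mm inside the cover edge. That puts the midpoint about 5 mm further to -y than I assumed, still within margins. Next I tilt, then draw out along the axis.

Run:
```python
from mv import *
A=(-.060,.056,4)
go(WP[2],A,1,.03) and go(A,(-.06,.060,20),4,.03)
shot("b")
```

```text
[-0.06   0.056  4.   ] 6.45 [ 0.     -0.0004 -0.0001] [-0.6 -0.1 -0.9] [-0.04  0.   -0.02] 0.012
[-0.06   0.057  8.   ] 6.7 [ 0.0001 -0.0007 -0.0002] [-0.6 -0.6 -0.5] [-0.08  0.01  0.03] 0.0121
[-0.06   0.058 12.   ] 6.95 [-0.     -0.0006 -0.0005] [ 0.4 -0.1 -1. ] [-0.11 -0.02  0.04] 0.0121
[-0.06   0.059 16.   ] 7.2 [-0.0001 -0.0005 -0.0005] [ 0.1  0.5 -0.7] [-0.14 -0.03 -0.  ] 0.0118
[-0.06  0.06 20.  ] 7.45 [-0.0001 -0.0004 -0.0006] [ 0.5  0.2 -0.5] [-0.18 -0.09  0.02] 0.0121
```

View pics/scene_b.png

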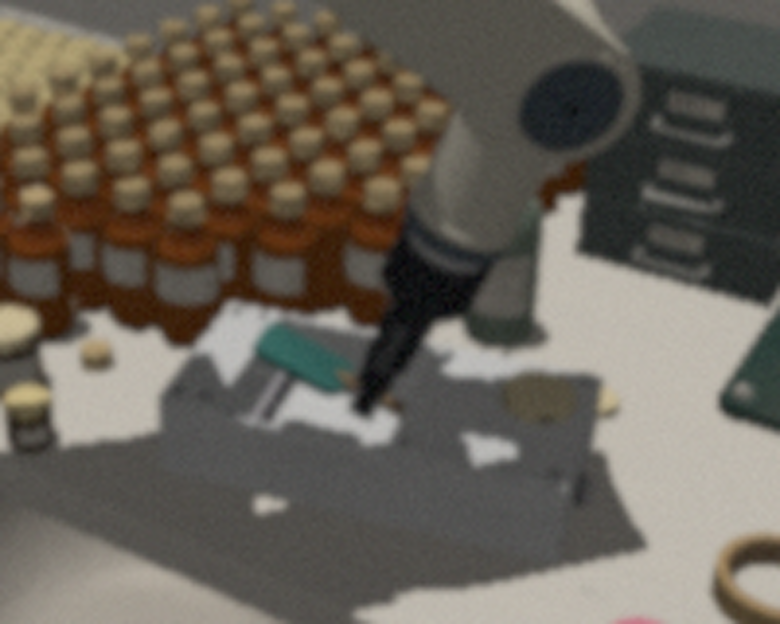

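The blade now leans up through the hatch, with the tip at crop (262,345) and no contact force. I draw it out along its own axis.

Run:
```python
from mv import *
go((-.06,.060,20),(.002,.0825,20),2,.06) and go((.002,.0825,20),(.070,.1065,20),3,.06)
shot("c")
```

```text
[-0.029  0.071 20.   ] 8.25 [ 0.0001 -0.0001  0.0001] [-0.5 -0.6 -1. ] [-0.25 -0.01 -0.01] 0.0118
[2.0e-03 8.2e-02 2.0e+01] 8.95 [ 0.0001 -0.      0.0002] [ 0.2 -0.5 -0. ] [-0.22 -0.02 -0.02] 0.0122
[ 0.025  0.09  20.   ] 9.5 [0.0001 0.0001 0.0002] [ 0.  -0.6 -0.9] [-0.2  -0.05  0.05] 0.0119
[ 0.047  0.098 20.   ] 10.05 [0.0001 0.0001 0.0002] [ 0.1 -0.1 -1.1] [-0.2  -0.02 -0.  ] 0.0116
[ 0.07   0.106 20.   ] 10.6 [0.0001 0.0001 0.0002] [-0.   0.6 -0.3] [-0.18 -0.03  0.01] 0.0123
```

View pics/scene_c.png

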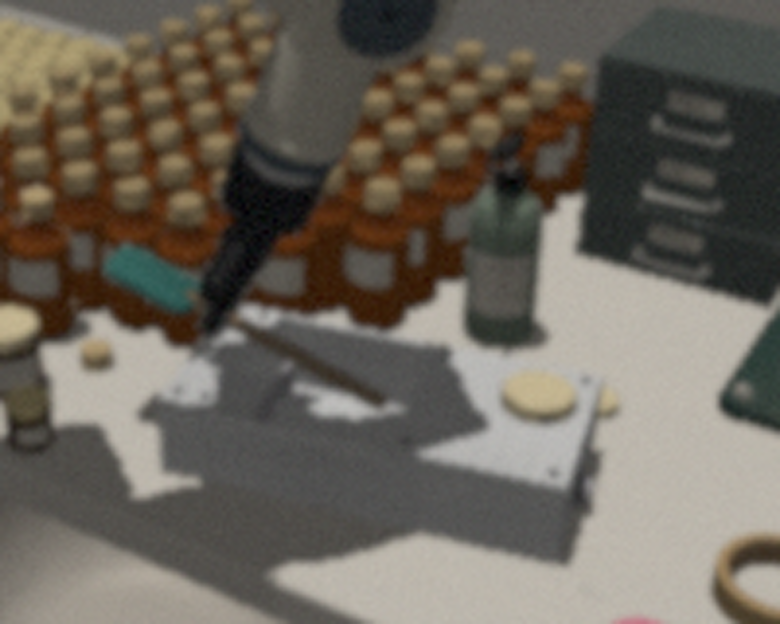

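View pics/top_c.png

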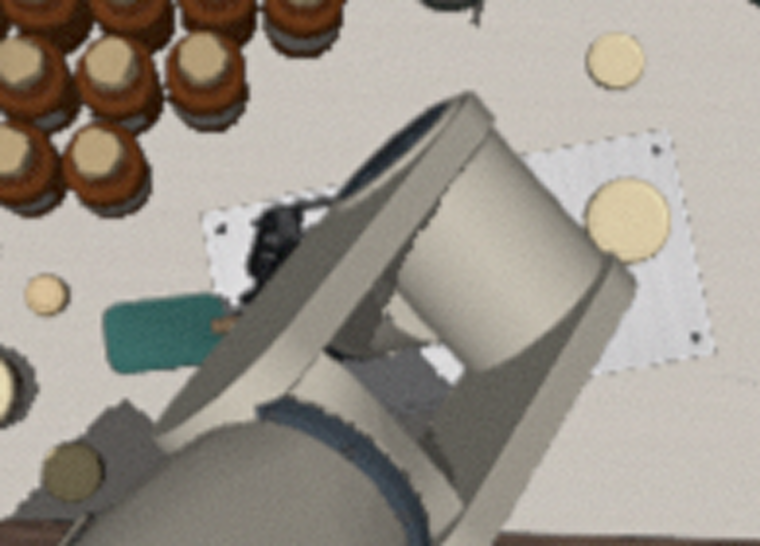

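The blade is out (scene crop tip (110,260)) and the handle end at (383,402) appears inside the hatch. I check it by crossing its ray with the spatula's vertical plane before lifting.

Run:
```python
from h import *
c=dict(np.load("scene_c.npz"));c0=dict(np.load("top_c.npz"))
s=np.array([np.cos(SY),np.sin(SY),0]);n=np.array([-s[1],s[0],0]);m=mid(.07,.1065)
o,d=ray([[383/3.9+260,402/3.9+120],[108/3.9+260,258/3.9+120]],c)
for k in d:
    p=o+k*(n@(m-o))/(n@k);print("y,z",((p-np.r_[H,0])@ey).round(4),p[2].round(4))
```

```text
y,z -0.0502 0.064
y,z 0.1923 0.1433
```

The handle end is at y = -50 mm, z = 64 mm, so it's 20 mm clear of the cover edge and matches the plan. I lift and level it.

Run:
```python
from mv import *
go((.07,.1065,20),(.07,.16,20),2,.08) and go((.07,.16,20),(.03,.21,10),1,.08) and go((.03,.21,10),(0,.225,0),2,.06)
bot.dwell(.5)
c=None
shot("d")
o=get_obs();print(o["time_s"],o["joint_vel"].round(4),o["gripper_width"])
```

```text
[ 0.07   0.133 20.   ] 11.18 [ 0.0003 -0.0003  0.0006] [-0.3  0.   0.1] [-0.18 -0.07  0.  ] 0.0121
[ 0.07  0.16 20.  ] 11.67 [ 0.0002 -0.0002  0.0005] [-0.9 -0.  -0.7] [-0.18 -0.05 -0.03] 0.0118
[ 0.03  0.21 10.  ] 12.57 [-0.0003  0.0003 -0.0004] [-0.4  0.2 -0.7] [-0.09 -0.03  0.02] 0.012
[0.015 0.218 5.   ] 12.97 [-0.0002  0.0005 -0.0003] [-0.2 -0.8 -0.9] [-0.08 -0.05 -0.  ] 0.0119
[0.    0.225 0.   ] 13.39 [-0.0001  0.0004 -0.0001] [-0.4  0.2 -0.7] [0.05 0.01 0.03] 0.0123
13.9917 [ 0.      0.0009  0.0002 -0.0002 -0.0006 -0.0001] 0.012157022954079715
```

View pics/scene_d.png

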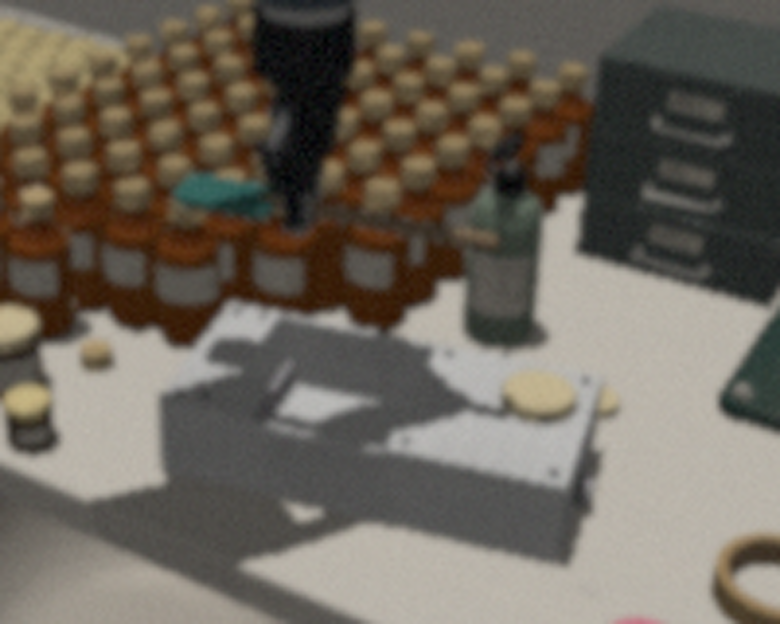

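View pics/top_d.png

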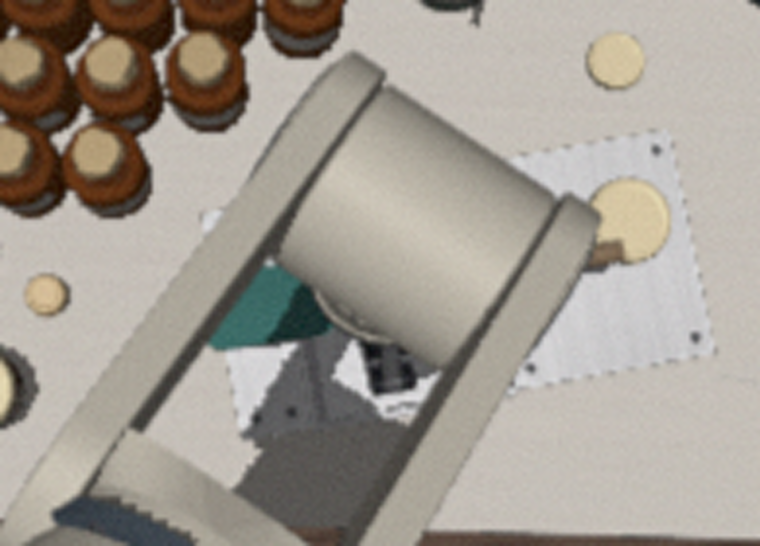

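It's held over the hatch, with the blade tip at scene crop (178,192) and the handle end at scene (497,238) and top (622,251). I triangulate the handle end and check the tilt.

Run:
```python
from h import *
a=dict(np.load("scene_d.npz"));b=dict(np.load("top_d.npz"))
o1,d1=ray([[497/3.9+260,238/3.9+120],[178/3.9+260,192/3.9+120]],a)
o2,d2=ray([[622/3.9+250,251/3.9+145]],b)
A=np.c_[d1[0],-d2[0]];t=np.linalg.lstsq(A,o2-o1,rcond=None)[0]
p,q=o1+t[0]*d1[0],o2+t[1]*d2[0];print("handle end",p,q)
s=np.array([np.cos(SY),np.sin(SY),0]);n=np.array([-s[1],s[0],0]);m=mid(0,.225);E=[]
for k in d1:
    r=o1+k*(n@(m-o1))/(n@k);E.append(r);print("y,z",((r-np.r_[H,0])@ey).round(4),r[2].round(4))
print("len",np.linalg.norm(E[0]-E[1]),"pitch",np.degrees(np.arcsin((E[1]-E[0])[2]/.255)))
z=np.load("top0.npz")["frame"];f=b["frame"]
print("lid etc diff",[int(np.abs(z[r:r+24,u:u+24].astype(int)-f[r:r+24,u:u+24]).mean()) for u,r in((250,209),(164,240),(402,190))])
```

```text
handle end [ 0.52721515 -0.46570941  0.22916302] [ 0.52639207 -0.46423807  0.22878603]
y,z -0.1285 0.2288
y,z 0.1274 0.2159
len 0.25636091046564036 pitch -2.9026962580756175
lid etc diff [2, 2, 11]
```

The ends are at z = 0.229 and 0.216 m, the length comes out at 256 mm, the pitch is about 3° and the midpoint is within 1 cm of the hatch centre. Everything is at rest, so I hand in.

Run:
```python
from workcell import hand_in,get_obs
print(get_obs()["gripper_width"]);print(hand_in())
```

```text
0.012157022954079715
the job is handed in; nothing more can be done
None
```

I drew the spatula out of the box blade first and handed the job in with it held level over the hatch at about 14 s. `hand_in()` gives no verdict, so the points below are my own checks.

**What I did:** I gripped the handle 25 mm ahead of its midpoint, lifted it off the bars and slid it into the deep pocket until the blade cleared the cover edge. Then I tilted it 20°, drew it out along its own axis, lifted it and levelled it.

**Lean through the hatch:** once tilted 20° I worked out the blade tip to be about 10 cm above the table, with the handle end still in the deep pocket. Later in the draw-out, I measured the tip at 143 mm and the handle end at 64 mm. Both meet the criterion.

**Final position:**
- **Ends:** both are well above the 0.15 m limit, the handle end at z = 0.229 m (two views agreed within 2 mm) and the blade tip at about 0.216 m.
- **Level:** the pitch is about 3°. I only judged the roll by eye, and the blade looked flat.
- **Over the hatch:** the midpoint is within about 1 cm of the hatch centre.

**Forces:** from the lift onwards, the wrist force readings stayed within about 1.5 N, which shows no sign of pressing on the box. The highest reading overall was about 6 N, while the fingers closed.

**Disagreements:**
- After the slide, the images put the tip about 5–7 mm nearer the deep pocket than assumed, which was within the clearances.
- The fingers closed to 12 mm on a handle listed as 14 mm, but the grip stayed steady.

**Other items:** nothing else appeared to move. The image comparison was clean at the cap and the marker. The lid's patch differed, but part of the spatula handle was in that view, and the lid itself looked unmoved. I only compared the jars and tamper by eye where they were visible.

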